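# File today's roast sample and square up the slumped tins

## Task

The sample tins in the rack have slumped: put today's blue-labelled tin in at the front of the row, between the brown-labelled tins and the sliding follower, and push the follower up so that all five stand upright, packed tight against the backstop with the follower snug behind them. Square the row so that every tin's edge is flush against the long side fence. Do not knock any tin over, and leave the bowl, jar and spoon where they are.

Things in the scene. Friction and masses are not known exactly. Their poses are not given: they have to be found in the camera images.
- rack: Dark steel file rack bolted to the bench; open above, on its far side (+x) and at its -y end. Origin: at bench height under its middle. x across it, away from the robot; y along it, to the backstop. Floor x -65 to 65, y -155 to 135, its top 6 above the bench. Flush with the fence, a tin's origin is at x = -5; five upright tins packed to the backstop have y = 110, 90, 70, 50, 30.
- backstop (a point): Point on the inner face (looks to rack -y) of the rack's upright end plate, at rack x = 0, y = 120, at the height of the rack floor. The plate spans rack x -60 to 35 and its rolled top edge is 84 above the bench. Axes as the rack's.
- fence (a point): Point on the inner face (looks to rack +x) of the long side fence, at rack x = -55, y = 0, at the height of the rack floor. The fence runs the rack's whole length; its rolled top edge is 54 above the bench. Axes as the rack's.
- follower (a joint): Position in m of the follower, an aluminium plate with an orange grip that slides along the rack and cannot tip. 0: furthest from the backstop (front face at rack y = -95 mm); it grows towards the backstop, up to 0.17. Slides stiffly (about 4 N, up to about 15 N while it rights the row) and stays where it is left.
- follower_face (a point): Middle of the follower's front face (looks to rack +y), 42 above the bench; axes as the rack's. Plate: rack x -52 to 28, 4 thick, top 75 above the bench. Behind it a shoe, 50 wide, up to 16 above the bench, reaches 46 back from the face. Orange grip on top: 50 wide, 14 thick, 74 to 94 above the bench. Pinch the grip from above or push the plate from behind.
- tin1: Flat aluminium tin, brown labels, 100 wide (x) x 20 thick (y) x 70 high (z), about 100 g. Origin: centre of its underside (the 100 x 20 edge it stands on). Starts leaning in the rack, top towards the backstop (z axis tilted 23 degrees to rack +y), 7 to 18 mm off the fence. Four lean face to face, tin1 at the backstop, tin4 nearest the follower.
- tin2: Flat aluminium tin, brown labels, 100 wide (x) x 20 thick (y) x 70 high (z), about 100 g. Origin: centre of its underside (the 100 x 20 edge it stands on). Starts leaning in the rack, top towards the backstop (z axis tilted 23 degrees to rack +y), 7 to 18 mm off the fence. Four lean face to face, tin1 at the backstop, tin4 nearest the follower.
- tin3: Flat aluminium tin, brown labels, 100 wide (x) x 20 thick (y) x 70 high (z), about 100 g. Origin: centre of its underside (the 100 x 20 edge it stands on). Starts leaning in the rack, top towards the backstop (z axis tilted 23 degrees to rack +y), 7 to 18 mm off the fence. Four lean face to face, tin1 at the backstop, tin4 nearest the follower.
- tin4: Flat aluminium tin, brown labels, 100 wide (x) x 20 thick (y) x 70 high (z), about 100 g. Origin: centre of its underside (the 100 x 20 edge it stands on). Starts leaning in the rack, top towards the backstop (z axis tilted 23 degrees to rack +y), 7 to 18 mm off the fence. Four lean face to face, tin1 at the backstop, tin4 nearest the follower.
- tin_new: Today's sample tin: same tin (100 x 20 x 70 mm, about 100 g) with blue labels, upright on its long edge on the bench beside the rack's open end. Origin: centre of its underside; x along its 100 width, y through its 20 thickness, z up.
- cupping_bowl: White cupping bowl, 84 across, 58 high, origin at the centre of its underside. Bystander.
- bean_jar: Amber jar with a dark cap, 72 across, 95 high, origin at the centre of its underside. Bystander.
- cupping_spoon: Steel cupping spoon 160 long lying on the bench along its x axis, origin at its middle. Bystander.
There are look-alikes about, which are no part of the job. Leave any red look-alike of the tin4 alone.

How it is judged:
By the outcome, as a careful person would: the job done as asked, in the order asked, and still so for the second after the job is handed in, with the robot touching nothing.
It also fails if it takes over 69 s, if anything falls off the work surface, if the arm or the gripper's body presses on something with over 40 N, if the wrist force passes 120 N, or if a joint passes its speed limit or range.

## Robot

A 7-joint arm with a two-finger parallel gripper is mounted at the origin on the work surface. World frame = base frame: x ahead of the robot, y to its left, z up, the work surface at z = 0. Lengths are in m, angles in rad, forces in N, time in s.
With the tool pointing down it reaches from about 0.425 to 0.925 m from the base axis. Payload 6.8 kg.
Tool frame: the origin (TCP) lies on the front face of the gripper's body, between the roots of the fingers; the fingertips stand 73 mm ahead of it and the grasp point (between the pads) lies 54 mm ahead of it (bot.finger_overhang is the z of the fingertips in the tool frame, in m); z points along the fingers, y is the line along which they close (so a half turn about z gives the same grasp; the last joint's range is limited). The gripper opens to 85 mm and grips with 20 to 120 N. Pads are 22 mm wide; open, the fingers measure 114 mm over their backs; the gripper's body (76 mm by 85 mm) begins 54 mm behind the grasp point. The pads swing forward as they close: fully open they stand 13 mm farther back than shut.
Start: joints at [1.013, 0.477, 0.022, 1.555, -0.011, 1.109, -0.083], TCP at [0.293, -0.608, 0.304] pointing down, gripper open.
Joint ranges: [-2.96, 2.96], [-0.34, 2.1], [-1.41, 1.46], [0.24, 2.44], [-1.37, 4.51], [0.17, 1.92], [-2.96, 2.96]. Speed limits (rad/s): [2.39, 2.39, 3.14, 3.14, 3.14, 3.14, 3.14].

## Interface

Orientations are given as a unit quaternion [w, x, y, z].
In Python, from station import bot gives the robot as it stands.
- The arm moves only by the tool servo_tool, never from a script. Its argument "motion" is one flat list of numbers, 7 for each row, row after row: the shift along the tool's x, y, z as a fraction of full scale, then the turn, a rotation vector about the tool's x, y, z as a fraction of full scale, then the closure, from 0 (fully open) to 1 (shut). In form: [tx, ty, tz, ax, ay, az, gripper, tx, ty, tz, ax, ay, az, gripper, ...]. A call has 1 to 5 rows; each row shifts and turns the commanded pose from where the row before left it, along the tool's axes as they then stand; what a row does not reach is not made up. Full scale, the value 1, is 0.02 m for a shift and 0.15 rad for a turn. A row lasts 1/8 s, in which the tool goes at most 62.5 mm and 10.7 degrees, less where a joint would pass 70% of its speed; a pose out of reach is approached as far as the arm can. A call with a number of a shift or a turn outside -1 to 1 is refused whole. A call with a gripper value outside its range is refused whole. The fingers move at their own pace and stop on an object; "grip_force" is the grip in N (left out, the last holds). Time passes only in rows, so rows that do not move let the fingers close. It gives the time, the measured TCP pose, the force, the opening and the grip force at its end, in the units of the state.
- bot.get_obs(): the state, without advancing time (a new reading comes with each control period).
- bot.read_camera(name): name is "scene" or "top"; returns the picture (480x640x3 uint8, red, green, blue); there is no depth.
- bot.get_calibration(name): a dict with "mtx" (3x3 intrinsics, pixels), "rvec" (rotation vector, rad) and "tvec" (3), from world to camera coordinates, as OpenCV has them. Camera axes: x right, y down, z forward; pixel columns grow to the right and rows downward; lengths in m; the calibration is good to about 2 mm. A picture is of the moment at which its call begins. get_calibration takes no time and is no camera call.
- bot.hand_in(): hands the job in; it is judged then, once.
Trained networks look in the newest picture that a camera, given by its name, has taken for a name from the list of things; names that differ only in an ending like _2 or _b are one class to them, and where a whole thing is asked for, a point or a joint stands for the part that bears it (a point fixed in the world has none). Each returns a list of dicts, best first, with "p" (0 to 1); they miss things now and then, are a little off and sometimes report something else, mostly with a low value. They report only what shows in the picture. A call takes as long as a camera call. They do not tell look-alikes from the thing itself.
- bot.boxes_of(camera, name): "uv" ([column, row] in pixels, amid what is visible of it).
The state is a dict: "t": time; "q": joint angles; "joint_vel": joint speeds; "joint_torque": joint torques, N m; "eef_pos": TCP position; "tool_rot": TCP orientation; "contact_force": force on the tool from outside, world axes, zero at the start; "torque": the same for the moment, N m; "gripper_width": opening from 0.0 (shut) to 1.0 (fully open); "grasp_force": force on a finger pad.
Only numpy, scipy, OpenCV 4.12 (cv2) and the standard library are available. Lean on these libraries where they do the work, as an engineer would, in place of code of your own. Each camera call takes 0.05 s, during which the arm holds its last target. There are 200 camera calls.

## Working session

There is one attempt and no reset: what is moved stays moved. The work goes in short steps, Python scripts to look and compute and a tool call to move; the robot and the scene stay as the last step left them, time stands still between calls to the robot, and variables do not carry over. Pictures are saved under pics/ and viewed, at most 10 in all, crops included, and the job is handed in when it is done.

Besides the shell and the picture viewer there is one more tool, called as name(argument=value, ...) on one line, values as JSON. servo_tool: Moves the arm, as the interface text tells. Shift numbers are shares of 0.02 m and turn numbers shares of 0.15 rad, none past 1 either way. Its arguments: {"type":"object","properties":{"motion":{"type":"array","items":{"type":"number","minimum":-1,"maximum":1}},"grip_force":{"type":"number"}},"required":["motion"]}

```bash
ls; mkdir -p pics; cat > h.py <<'E'
import numpy as np, cv2
from station import bot
def cal(n):
    c=bot.get_calibration(n); return np.array(c["mtx"],float),np.array(c["rvec"],float).ravel(),np.array(c["tvec"],float).ravel()
def ray(n,uv):
    K,r,t=cal(n); R=cv2.Rodrigues(r)[0]
    d=R.T@np.linalg.inv(K)@np.array([uv[0],uv[1],1.]); return -R.T@t,d
def atz(n,uv,z):
    o,d=ray(n,uv); return o+d*(z-o[2])/d[2]
def proj(n,P):
    K,r,t=cal(n); return cv2.projectPoints(np.array(P,float).reshape(-1,1,3),r,t,K,None)[0].reshape(-1,2)
def shot(n,f):
    im=bot.read_camera(n); cv2.imwrite(f,im[:,:,::-1]); return im
E
python3 - <<'E'
from h import *
for n in("scene","top"):
    shot(n,f"pics/{n}0.png")
    K,r,t=cal(n);print(n,K[0,0],ray(n,(320,240)))
    for k in("rack","follower","tin4","tin_new","cupping_bowl","bean_jar","cupping_spoon"):
        print(k,[(np.round(b["uv"]).tolist(),round(b["p"],2)) for b in bot.boxes_of(n,k)])
o=bot.get_obs();print(o["t"],o["eef_pos"],o["tool_rot"],o["gripper_width"])
E
```

```text
pics
scene 480.23164069509096 (array([ 1.33691868, -0.26512342,  0.80831414]), array([-0.68029347,  0.28238105, -0.67639266]))
rack [([282.0, 260.0], 0.75)]
follower [([268.0, 258.0], 0.9)]
tin4 [([341.0, 234.0], 0.9), ([334.0, 240.0], 0.86), ([310.0, 317.0], 0.86), ([318.0, 243.0], 0.85), ([350.0, 232.0], 0.72), ([283.0, 201.0], 0.7)]
tin_new [([190.0, 285.0], 0.91)]
cupping_bowl [([435.0, 206.0], 0.74)]
bean_jar [([238.0, 337.0], 0.96), ([282.0, 262.0], 0.25)]
cupping_spoon [([371.0, 298.0], 0.94)]
top 442.13824202748265 (array([0.46096842, 0.05452191, 0.88167604]), array([ 0.11767264,  0.01957328, -0.99289513]))
rack [([370.0, 241.0], 0.58)]
follower [([400.0, 241.0], 0.86)]
tin4 [([337.0, 347.0], 0.94), ([294.0, 238.0], 0.93), ([332.0, 236.0], 0.89), ([315.0, 235.0], 0.84), ([381.0, 152.0], 0.73), ([304.0, 234.0], 0.58)]
tin_new [([491.0, 242.0], 0.78), ([376.0, 239.0], 0.18)]
cupping_bowl [([160.0, 234.0], 0.67), ([397.0, 240.0], 0.66)]
bean_jar [([465.0, 140.0], 0.64), ([399.0, 239.0], 0.51)]
cupping_spoon [([306.0, 162.0], 0.8)]
0.8 [ 0.2934701  -0.6078673   0.30391693] [ 1.16695603e-05  9.74814780e-01  2.23016018e-01 -4.33546868e-07] 1.0004171345151516
```

View pics/top0.png

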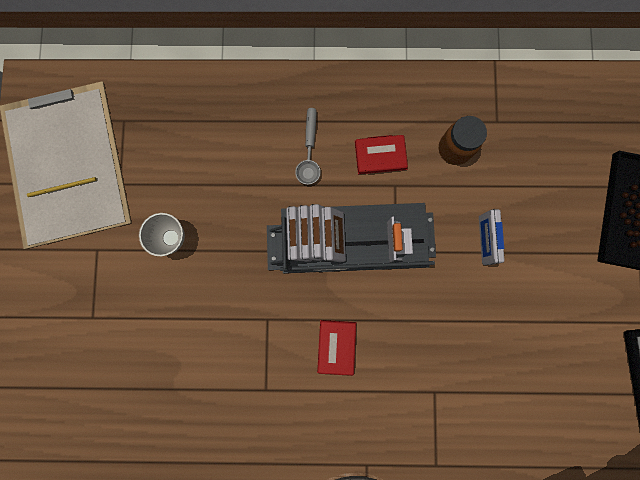

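View pics/scene0.png

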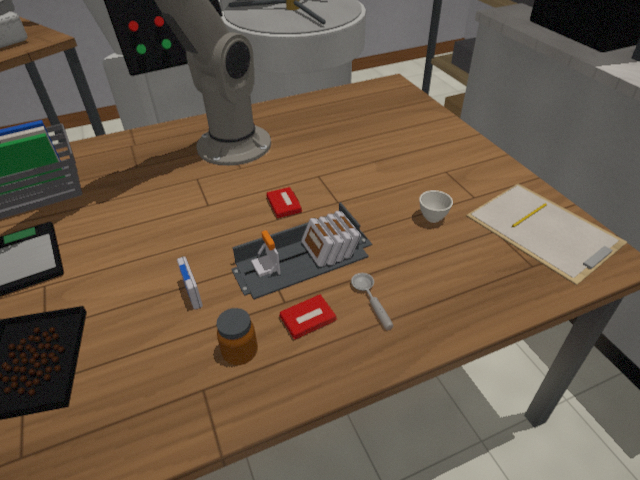

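The top view shows the blue tin upright at (492,238), the rack from (268,225) to (435,268), four brown tins at (290–345,235) and the follower's orange grip at (398,237). Two red look-alikes lie flat at (381,153) and (337,347). The bowl is at (162,235), the jar at (465,140) and the spoon at (307,150). Only (492,238) is blue-labelled, so that is my choice; next is a close crop to check it.

```bash
python3 - <<'E'
import cv2
im=cv2.imread("pics/top0.png")[190:290,255:520]
cv2.imwrite("pics/crop1.png",cv2.resize(im,None,fx=3,fy=3,interpolation=cv2.INTER_CUBIC))
E
```

```text
(no output)
```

View pics/crop1.png

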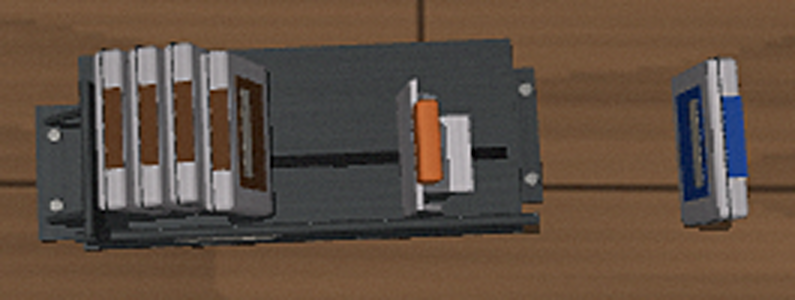

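The crop confirms the pick. The tin with blue labels stands upright at crop (715,140), full image (493,237), alone beside the rack's open end. The brown row leans left (+y), and the follower's grip is at crop (428,140).

```bash
cat > fit.py <<'E'
from h import *
from scipy.optimize import least_squares
c=lambda u,v:(255+u/3,190+v/3)
def T(p,P): 
    P=np.array(P,float)/1000; s,k=np.sin(p[2]),np.cos(p[2])
    return np.c_[p[0]+k*P[:,0]-s*P[:,1],p[1]+s*P[:,0]+k*P[:,1],P[:,2]]
def fit(P,uv,p0,n="top"):
    f=lambda p:(proj(n,T(p,P))-uv).ravel()
    s=least_squares(f,p0,loss="soft_l1");return s.x,f(s.x).reshape(-1,2)
E
python3 - <<'E'
from fit import *
for n,uv,z in(("floorcorner",(511,40),.006),("floor far",(80,57),.006),("fencetop -y",(540,215),.054),("fencetop+y",(85,245),.054),("plate top far",(88,57),.084),("plate bot",(90,243),.084),("foll topfar",(414,80),.075),("foll top near",(412,213),.075),("grip a",(415,98),.094),("grip b",(438,98),.094),("grip c",(442,180),.094),("grip d",(420,183),.094)):
    print(n,np.round(atz("top",c(*uv),z),4))
P=[(50,10,70),(50,-10,70),(-50,-10,70),(-50,10,70),(50,10,0),(-50,10,0)]
uv=[c(708,60),c(735,60),c(748,217),c(722,222),c(672,77),c(684,226)]
x,r=fit(P,uv,[.57,-.27,0]);print("tin",x,np.abs(r).max())
E
```

```text
floorcorner [ 0.6404 -0.1391  0.006 ]
floor far [0.627  0.1495 0.006 ]
fencetop -y [ 0.5198 -0.1446  0.054 ]
fencetop+y [0.4989 0.1389 0.054 ]
plate top far [0.6123 0.1362 0.084 ]
plate bot [0.4987 0.1329 0.084 ]
foll topfar [ 0.6009 -0.0639  0.075 ]
foll top near [ 0.5189 -0.0619  0.075 ]
grip a [ 0.5867 -0.0616  0.094 ]
grip b [ 0.5868 -0.0754  0.094 ]
grip c [ 0.5374 -0.0772  0.094 ]
grip d [ 0.5355 -0.0641  0.094 ]
tin [ 0.56663778 -0.25832522  0.05016833] 2.010064823442349
```

Rack pose is about (0.568, 0.012), yaw 0.046, with the follower at about 0.02 m. The tin is at (0.567, -0.258), yaw 0.05. Moving above it.

servo_tool(motion=[0, 0, 0, 0, 0, 0.89, 0, 0, 0, 0, 0, 0, 0.89, 0, 0, 0, 0, 0, 0, 0.89, 0, 0.85, -0.98, 0, 0, 0, 0, 0, 0.85, -0.98, 0, 0, 0, 0, 0], grip_force=30)

```text
t: 1.42
eef_pos: [0.3257, -0.5667, 0.3038]
tool_rot: [0.0, 1.0, 0.024, -0.0]
contact_force: [-0.3, -0.5, 0.7]
gripper_width: 1.001
grasp_force: 0.0
```

servo_tool(motion=[0.85, -0.98, 0, 0, 0, 0, 0, 0.85, -0.98, 0, 0, 0, 0, 0, 0.85, -0.98, 0, 0, 0, 0, 0, 0.85, -0.98, 0, 0, 0, 0, 0, 0.85, -0.98, 0, 0, 0, 0, 0])

```text
t: 2.05
eef_pos: [0.4061, -0.4643, 0.304]
tool_rot: [0.0, 1.0, 0.025, 0.0]
contact_force: [0.5, 0.1, -0.8]
gripper_width: 0.996
grasp_force: 0.0
```

servo_tool(motion=[0.85, -0.98, 0, 0, 0, 0, 0, 0.85, -0.98, 0, 0, 0, 0, 0, 0.85, -0.98, 0, 0, 0, 0, 0, 0.85, -0.98, 0, 0, 0, 0, 0, 0.85, -0.98, 0, 0, 0, 0, 0])

```text
t: 2.68
eef_pos: [0.4862, -0.3622, 0.304]
tool_rot: [0.0, 1.0, 0.025, 0.0]
contact_force: [-0.1, 0.5, 0.0]
gripper_width: 0.999
grasp_force: 0.0
```

servo_tool(motion=[0.85, -0.98, 0.5, 0, 0, 0, 0, 0.85, -0.98, 0.5, 0, 0, 0, 0, 0.85, -0.98, 0.5, 0, 0, 0, 0, 0.85, -0.98, 0.5, 0, 0, 0, 0, 0, 0, 0, 0, 0, 0, 0])

```text
t: 3.3
eef_pos: [0.5508, -0.2786, 0.2631]
tool_rot: [-0.001, 1.0, 0.027, -0.0]
contact_force: [1.0, -0.8, 0.8]
gripper_width: 0.999
grasp_force: 0.0
```

servo_tool(motion=[0.85, -0.98, 0.8, 0, 0, 0, 0, 0, 0, 1, 0, 0, 0, 0, 0, 0, 1, 0, 0, 0, 0, 0, 0, 1, 0, 0, 0, 0, 0, 0, 1, 0, 0, 0, 0])

```text
t: 3.92
eef_pos: [0.5653, -0.2622, 0.1676]
tool_rot: [0.0, 1.0, 0.024, 0.0]
contact_force: [0.0, -0.6, -0.1]
gripper_width: 0.997
grasp_force: 0.0
```

```bash
python3 - <<'E'
from h import *
im=shot("scene","pics/s1.png")
cv2.imwrite("pics/s1c.png",cv2.resize(im[170:340,110:380,::-1],None,fx=2.9,fy=2.9,interpolation=cv2.INTER_CUBIC))
E
```

```text
(no output)
```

View pics/s1c.png

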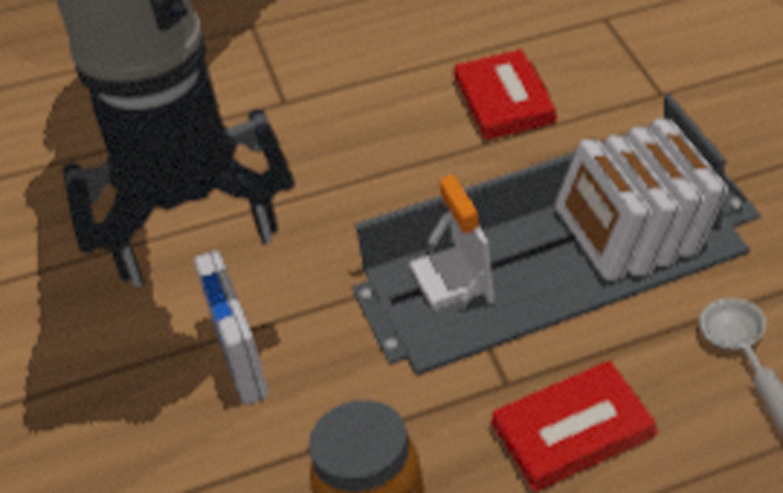

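The open fingers, tips at crop (135,280) and (268,240), straddle the blue tin at (230,320). Descending and gripping.

servo_tool(motion=[0.05, -0.2, 1, 0, 0, 0, 0, 0, 0, 1, 0, 0, 0, 0, 0, 0, 1, 0, 0, 0, 0, 0, 0, 0.15, 0, 0, 0, 0, 0, 0, 0, 0, 0, 0, 0.5])

```text
t: 4.6
eef_pos: [0.5666, -0.257, 0.1049]
tool_rot: [0.0, 1.0, 0.025, -0.0]
contact_force: [-0.1, -0.2, 0.8]
gripper_width: 0.819
grasp_force: 0.0
```

servo_tool(motion=[0, 0, 0, 0, 0, 0, 1, 0, 0, 0, 0, 0, 0, 1, 0, 0, 0, 0, 0, 0, 1, 0, 0, 0, 0, 0, 0, 1, 0, 0, 0, 0, 0, 0, 1])

```text
t: 5.22
eef_pos: [0.5669, -0.257, 0.1055]
tool_rot: [0.0, 1.0, 0.025, 0.0]
contact_force: [-0.6, 0.0, 6.3]
gripper_width: 0.23
grasp_force: 34.6
```

servo_tool(motion=[0, 0, -1, 0, 0, 0, 1, 0, 0, -1, 0, 0, 0, 1, 0, 0, -1, 0, 0, 0, 1, 0, 0, -1, 0, 0, 0, 1, 0, 0, -1, 0, 0, 0, 1])

```text
t: 5.85
eef_pos: [0.5666, -0.2568, 0.2067]
tool_rot: [0.0, 1.0, 0.025, 0.0]
contact_force: [0.5, 0.0, -0.7]
gripper_width: 0.236
grasp_force: 33.7
```

servo_tool(motion=[0, -0.2, -1, 0, 0, 0, 1, 0.06, -1, -0.5, 0, 0, 0, 1, 0.06, -1, 0, 0, 0, 0, 1, 0.06, -1, 0, 0, 0, 0, 1, 0.06, -1, 0, 0, 0, 0, 1])

```text
t: 6.48
eef_pos: [0.5668, -0.1705, 0.2341]
tool_rot: [-0.0, 1.0, 0.025, -0.001]
contact_force: [0.8, -0.3, -1.4]
gripper_width: 0.231
grasp_force: 33.7
```

servo_tool(motion=[0.06, -1, 0, 0, 0, 0, 1, 0.06, -1, 0, 0, 0, 0, 1, 0.06, -1, 0, 0, 0, 0, 1, 0.06, -1, 0, 0, 0, 0, 1, 0.06, -1, 0, 0, 0, 0, 1])

```text
t: 7.1
eef_pos: [0.5683, -0.0712, 0.2349]
tool_rot: [0.0, 1.0, 0.025, 0.0]
contact_force: [0.6, 0.1, -0.9]
gripper_width: 0.229
grasp_force: 33.7
```

servo_tool(motion=[0.06, -1, 0, 0, 0, 0, 1, 0.06, -0.8, 0, 0, 0, 0, 1, 0, 0, 0, 0, 0, 0, 1])

```text
t: 7.48
eef_pos: [0.5689, -0.0346, 0.2349]
tool_rot: [-0.0, 1.0, 0.026, 0.0]
contact_force: [0.8, -0.0, -0.2]
gripper_width: 0.229
grasp_force: 33.7
```

```bash
python3 - <<'E'
from h import *
im=shot("scene","pics/s2.png")
cv2.imwrite("pics/s2c.png",cv2.resize(im[150:320,170:440,::-1],None,fx=2.9,fy=2.9,interpolation=cv2.INTER_CUBIC))
print(bot.get_obs()["eef_pos"])
E
```

```text
[ 0.56892521 -0.03607464  0.23492644]
```

View pics/s2c.png

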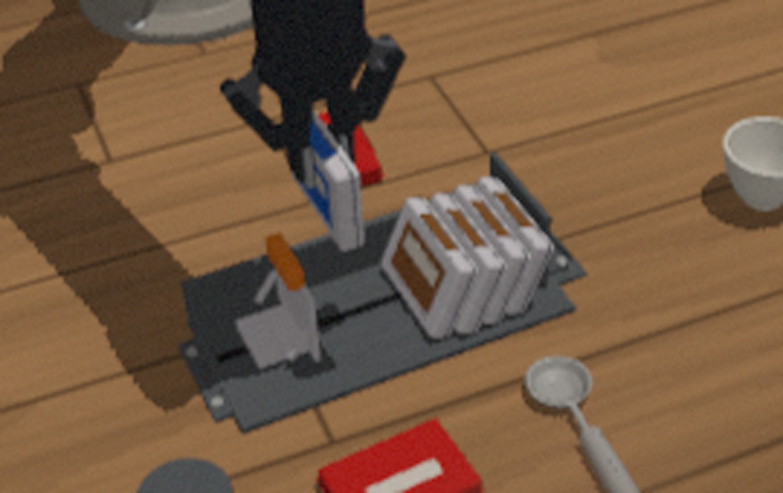

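The blue tin hangs at crop (335,185), between the follower's grip at (285,260) and the leaning row, tin4's face at (415,265). It moves 28 mm more towards tin4, then down.

servo_tool(motion=[0.07, -1, 0, 0, 0, 0, 1, 0, -0.4, 0.2, 0, 0, 0, 1, 0, 0, 1, 0, 0, 0, 1, 0, 0, 1, 0, 0, 0, 1, 0, 0, 1, 0, 0, 0, 1])

```text
t: 8.15
eef_pos: [0.5688, -0.0095, 0.17]
tool_rot: [0.0, 1.0, 0.024, -0.0]
contact_force: [0.1, -0.2, -0.6]
gripper_width: 0.23
grasp_force: 33.7
```

servo_tool(motion=[0, 0, 1, 0, 0, 0, 1, 0, 0, 0.9, 0, 0, 0, 1, 0, 0, 0.5, 0, 0, 0, 1, 0, 0, 0, 0, 0, 0, 1])

```text
t: 8.65
eef_pos: [0.5686, -0.0086, 0.1222]
tool_rot: [0.0, 1.0, 0.025, -0.001]
contact_force: [-1.0, -0.2, -1.2]
gripper_width: 0.225
grasp_force: 33.7
```

servo_tool(motion=[0, 0, 0.3, 0, 0, 0, 1, 0, 0, 0.18, 0, 0, 0, 1, 0, 0, 0, 0, 0, 0, 1])

```text
t: 9.02
eef_pos: [0.5688, -0.0084, 0.1133]
tool_rot: [0.0, 1.0, 0.025, -0.0]
contact_force: [0.1, -0.1, -0.7]
gripper_width: 0.232
grasp_force: 33.7
```

servo_tool(motion=[0, 0, 0.05, 0, 0, 0, 1, 0, 0, 0.05, 0, 0, 0, 1, 0, 0, 0, 0, 0, 0, 1])

```text
t: 9.4
eef_pos: [0.569, -0.0084, 0.1115]
tool_rot: [-0.0, 1.0, 0.025, 0.0]
contact_force: [-0.3, 0.2, 0.4]
gripper_width: 0.229
grasp_force: 33.8
```

servo_tool(motion=[0, 0, 0.06, 0, 0, 0, 1, 0, 0, 0, 0, 0, 0, 0.6, 0, 0, 0, 0, 0, 0, 0.6, 0, 0, 0, 0, 0, 0, 0.6])

```text
t: 9.9
eef_pos: [0.5688, -0.0084, 0.1099]
tool_rot: [0.0, 1.0, 0.025, -0.0]
contact_force: [-0.5, -0.7, 1.1]
gripper_width: 0.399
grasp_force: 0.0
```

servo_tool(motion=[0, 0, -0.5, 0, 0, 0, 0.6, 0, 0, -1, 0, 0, 0, 0.6, 0, 0, -1, 0, 0, 0, 0.6, 0, 0, -1, 0, 0, 0, 0.6, 0, 0, -1, 0, 0, 0, 0.6])

```text
t: 10.52
eef_pos: [0.5689, -0.0084, 0.2014]
tool_rot: [0.0, 1.0, 0.025, 0.0]
contact_force: [0.6, 0.2, -0.1]
gripper_width: 0.401
grasp_force: 0.0
```

```bash
python3 - <<'E'
from h import *
im=shot("scene","pics/s3.png")
cv2.imwrite("pics/s3c.png",cv2.resize(im[150:320,170:440,::-1],None,fx=2.9,fy=2.9,interpolation=cv2.INTER_CUBIC))
E
```

```text
(no output)
```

View pics/s3c.png

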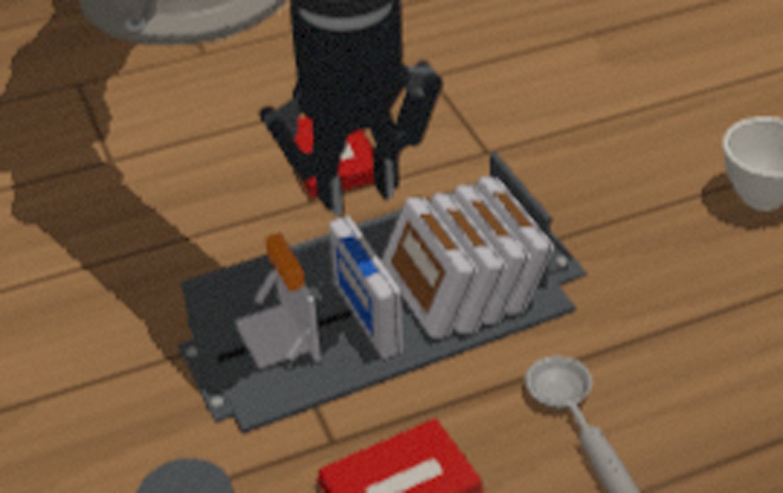

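The blue tin stands upright at crop (365,290), in the gap between the follower and tin4. Next the closed fingers go behind the follower's grip.

servo_tool(motion=[-0.12, 0.98, 0, 0, 0, 0, 1, -0.12, 0.98, 0, 0, 0, 0, 1, -0.12, 0.98, 0, 0, 0, 0, 1, -0.12, 0.98, 0, 0, 0, 0, 1, -0.12, 0.98, 0, 0, 0, 0, 1])

```text
t: 11.2
eef_pos: [0.5614, -0.1086, 0.1998]
tool_rot: [0.0, 1.0, 0.024, -0.0]
contact_force: [-1.0, 0.9, -0.5]
gripper_width: -0.002
grasp_force: 0.0
```

servo_tool(motion=[0, 0.1, 1, 0, 0, 0, 1, 0, 0, 1, 0, 0, 0, 1, 0, 0, 0.5, 0, 0, 0, 1, 0, 0, 0, 0, 0, 0, 1])

```text
t: 11.7
eef_pos: [0.5615, -0.1091, 0.1495]
tool_rot: [-0.0, 1.0, 0.025, -0.001]
contact_force: [0.9, -0.5, -0.6]
gripper_width: 0.001
grasp_force: 0.0
```

servo_tool(motion=[0, -0.5, 0, 0, 0, 0, 1, 0, -0.5, 0, 0, 0, 0, 1, 0, -0.5, 0, 0, 0, 0, 1, 0, -0.5, 0, 0, 0, 0, 1, 0, 0, 0, 0, 0, 0, 1])

```text
t: 12.32
eef_pos: [0.56, -0.0673, 0.1503]
tool_rot: [-0.0, 1.0, 0.025, 0.0]
contact_force: [-0.1, 0.2, 0.2]
gripper_width: -0.003
grasp_force: 0.0
```

```bash
python3 - <<'E'
from h import *
for n in("top","scene"):
    shot(n,f"pics/{n}4.png"); print(n,[(b["uv"],b["p"]) for b in bot.boxes_of(n,"follower")])
a=cv2.imread("pics/top4.png")[190:290,255:520];b=cv2.imread("pics/scene4.png")[170:290,200:400]
a=cv2.resize(a,(780,294));b=cv2.resize(b,(500,300))
cv2.imwrite("pics/c4.png",np.vstack([a,np.pad(b,((0,0),(0,280),(0,0)))]))
E
```

```text
top [([383.5, 251.9], 0.9)]
scene []
```

View pics/c4.png

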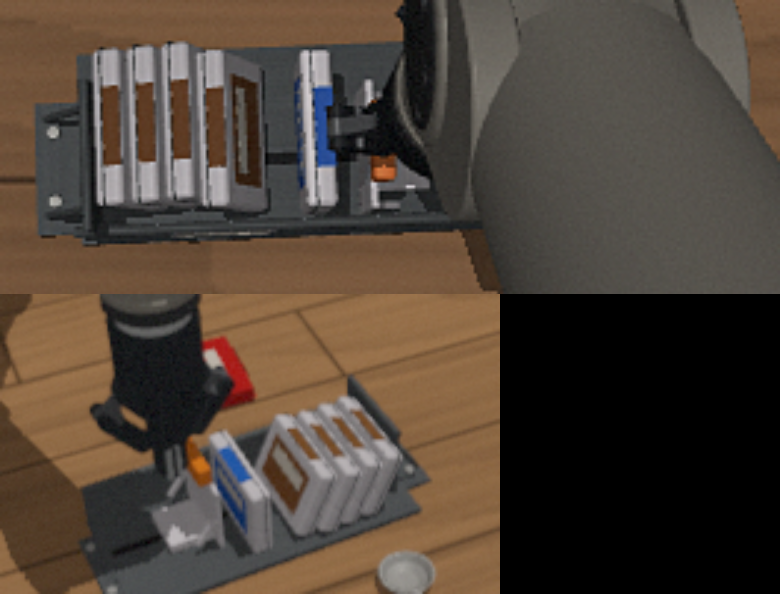

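The follower is moving: the fingers are behind the grip (lower panel, 195,465), and the gap to the blue tin has closed a good deal. All tins are still in order, so I continue with force checks.

servo_tool(motion=[0, -0.5, 0, 0, 0, 0, 1, 0, -0.5, 0, 0, 0, 0, 1, 0, -0.4, 0, 0, 0, 0, 1, 0, -0.3, 0, 0, 0, 0, 1, 0, -0.3, 0, 0, 0, 0, 1])

```text
t: 13.15
eef_pos: [0.5576, -0.0287, 0.1499]
tool_rot: [0.0, 1.0, 0.025, -0.0]
contact_force: [-0.4, -4.3, -3.6]
gripper_width: -0.001
grasp_force: 2.3
```

servo_tool(motion=[0, -0.2, 0, 0, 0, 0, 1, 0, -0.2, 0, 0, 0, 0, 1, 0, -0.2, 0, 0, 0, 0, 1, 0, -0.2, 0, 0, 0, 0, 1, 0, -0.2, 0, 0, 0, 0, 1])

```text
t: 13.78
eef_pos: [0.5567, -0.0101, 0.1499]
tool_rot: [0.001, 1.0, 0.024, -0.0]
contact_force: [-0.3, -7.3, -2.0]
gripper_width: -0.0
grasp_force: 3.5
```

servo_tool(motion=[0, -0.15, 0, 0, 0, 0, 1, 0, -0.15, 0, 0, 0, 0, 1, 0, -0.1, 0, 0, 0, 0, 1, 0, 0, 0, 0, 0, 0, 1])

```text
t: 14.28
eef_pos: [0.5563, -0.0015, 0.1499]
tool_rot: [0.0, 1.0, 0.024, -0.0]
contact_force: [0.8, -5.7, -3.5]
gripper_width: -0.005
grasp_force: 2.8
```

```bash
python3 - <<'E'
from h import *
for n in("top","scene"): shot(n,f"pics/{n}5.png")
a=cv2.imread("pics/top5.png")[200:275,270:400];b=cv2.imread("pics/scene5.png")[190:290,230:390]
a=cv2.resize(a,(520,300),interpolation=2);b=cv2.resize(b,(480,300),interpolation=2)
cv2.imwrite("pics/c5.png",np.vstack([a,np.pad(b,((0,0),(0,40),(0,0)))]))
E
```

```text
(no output)
```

View pics/c5.png

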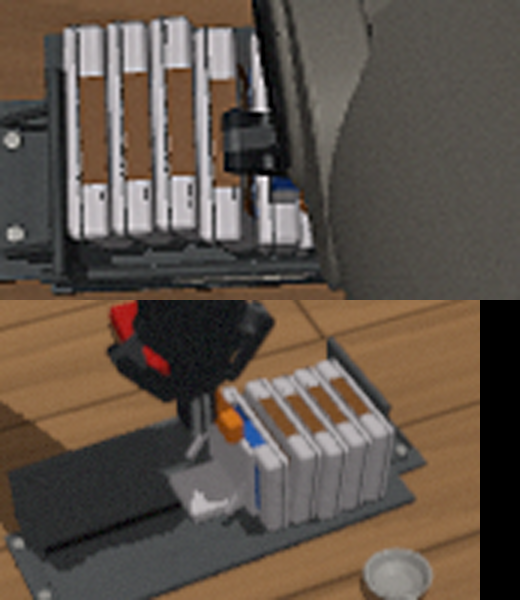

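The row is nearly upright (lower panel, tops at 250–390, 360–400) with a slight lean left. I push on in small steps until the force climbs.

servo_tool(motion=[0, -0.1, 0, 0, 0, 0, 1, 0, -0.1, 0, 0, 0, 0, 1, 0, 0, 0, 0, 0, 0, 1])

```text
t: 14.75
eef_pos: [0.5561, 0.0026, 0.1499]
tool_rot: [0.0, 1.0, 0.024, -0.0]
contact_force: [-0.1, -6.2, -3.6]
gripper_width: -0.001
grasp_force: 2.7
```

servo_tool(motion=[0, -0.07, 0, 0, 0, 0, 1, 0, 0, 0, 0, 0, 0, 1])

```text
t: 15.0
eef_pos: [0.556, 0.0039, 0.1499]
tool_rot: [0.0, 1.0, 0.024, -0.0]
contact_force: [-0.0, -4.9, -3.3]
gripper_width: 0.002
grasp_force: 2.8
```

servo_tool(motion=[0, -0.07, 0, 0, 0, 0, 1, 0, 0, 0, 0, 0, 0, 1])

```text
t: 15.25
eef_pos: [0.556, 0.0053, 0.1499]
tool_rot: [0.0, 1.0, 0.024, -0.0]
contact_force: [0.4, -4.7, -2.5]
gripper_width: 0.001
grasp_force: 2.8
```

servo_tool(motion=[0, -0.07, 0, 0, 0, 0, 1, 0, 0, 0, 0, 0, 0, 1])

```text
t: 15.5
eef_pos: [0.5559, 0.0059, 0.1499]
tool_rot: [0.001, 1.0, 0.024, -0.0]
contact_force: [-0.1, -6.9, -3.4]
gripper_width: -0.001
grasp_force: 3.7
```

servo_tool(motion=[0, -0.07, 0, 0, 0, 0, 1, 0, 0, 0, 0, 0, 0, 1])

```text
t: 15.75
eef_pos: [0.5559, 0.006, 0.15]
tool_rot: [0.001, 1.0, 0.024, -0.0]
contact_force: [0.5, -10.8, -3.1]
gripper_width: -0.003
grasp_force: 5.2
```

The follower has stalled at about 11 N, so the row is snug. Retreating, then around to the open far side to square the row.

servo_tool(motion=[0, 1, 0, 0, 0, 0, 1, 0, 0, -1, 0, 0, 0, 1, 0, 0, -1, 0, 0, 0, 1, 0, 0, -1, 0, 0, 0, 1, 0.86, -0.47, 0, 0, 0, 0, 1])

```text
t: 16.38
eef_pos: [0.5744, -0.0014, 0.2123]
tool_rot: [-0.001, 1.0, 0.024, 0.002]
contact_force: [-1.3, 0.4, -0.2]
gripper_width: 0.003
grasp_force: 0.0
```

servo_tool(motion=[0.86, -0.47, 0, 0, 0, 0, 1, 0.86, -0.47, 0, 0, 0, 0, 1, 0.86, -0.47, 0, 0, 0, 0, 1, 0.86, -0.47, 0, 0, 0, 0, 1, 0.86, -0.47, 0, 0, 0, 0, 1])

```text
t: 17.0
eef_pos: [0.6581, 0.0511, 0.2105]
tool_rot: [-0.001, 1.0, 0.025, 0.0]
contact_force: [-0.2, 0.0, -1.2]
gripper_width: 0.0
grasp_force: 0.0
```

```bash
python3 - <<'E'
from h import *
print(bot.get_obs()["eef_pos"])
for n in("top","scene"): shot(n,f"pics/{n}6.png")
a=cv2.imread("pics/top6.png")[200:275,260:400];b=cv2.imread("pics/scene6.png")[180:300,220:400]
a=cv2.resize(a,(560,300),interpolation=2);b=cv2.resize(b,(450,300),interpolation=2)
cv2.imwrite("pics/c6.png",np.vstack([a,np.pad(b,((0,0),(0,110),(0,0)))]))
E
```

```text
[0.65808268 0.05111962 0.21049205]
```

View pics/c6.png

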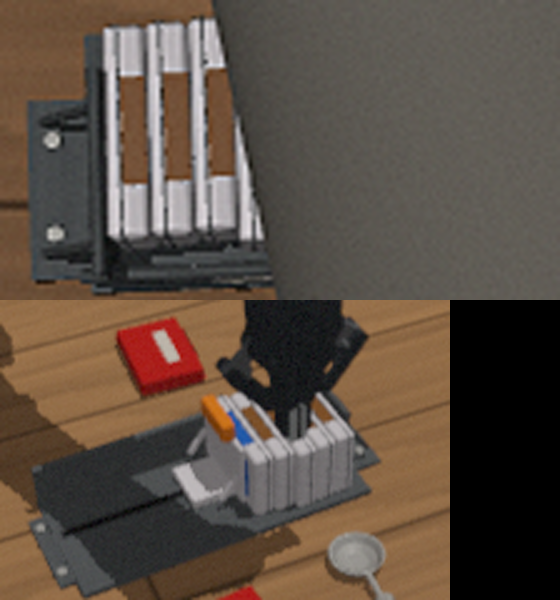

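Tins stand upright and packed (lower panel, 250–355, 430–510), with ragged edges on the near side and the fingers still above. One picture is left, kept for the end. Lowering beside the blue tin and pushing it to the fence.

servo_tool(motion=[0, 0.1, 1, 0, 0, 0, 1, 0, 0, 1, 0, 0, 0, 1, 0, 0, 1, 0, 0, 0, 1, 0, 0, 1, 0, 0, 0, 1, 0, 0, 1, 0, 0, 0, 1])

```text
t: 17.73
eef_pos: [0.6572, 0.048, 0.1084]
tool_rot: [0.0, 1.0, 0.025, -0.0]
contact_force: [-0.3, -1.3, 0.2]
gripper_width: -0.001
grasp_force: 0.0
```

servo_tool(motion=[-0.5, 0, 0.1, 0, 0, 0, 1, -0.5, 0, 0, 0, 0, 0, 1, -0.4, 0, 0, 0, 0, 0, 1, 0, 0, 0, 0, 0, 0, 1])

```text
t: 18.23
eef_pos: [0.6291, 0.0467, 0.109]
tool_rot: [-0.0, 1.0, 0.025, 0.0]
contact_force: [-0.1, 0.9, -0.0]
gripper_width: 0.001
grasp_force: 0.0
```

servo_tool(motion=[-0.15, 0, 0, 0, 0, 0, 1, -0.1, 0, 0, 0, 0, 0, 1, 0, 0, 0, 0, 0, 0, 1])

```text
t: 18.6
eef_pos: [0.625, 0.0465, 0.1084]
tool_rot: [-0.0, 1.0, 0.025, 0.001]
contact_force: [1.5, -0.4, 1.9]
gripper_width: 0.003
grasp_force: 0.0
```

servo_tool(motion=[-0.08, 0, 0, 0, 0, 0, 1, 0, 0, 0, 0, 0, 0, 1])

```text
t: 18.85
eef_pos: [0.6246, 0.0465, 0.1089]
tool_rot: [-0.0, 1.0, 0.025, 0.002]
contact_force: [5.5, 0.9, 1.1]
gripper_width: 0.001
grasp_force: 0.0
```

servo_tool(motion=[-0.08, 0, 0, 0, 0, 0, 1, 0, 0, 0, 0, 0, 0, 1])

```text
t: 19.1
eef_pos: [0.6243, 0.0464, 0.1095]
tool_rot: [-0.0, 1.0, 0.024, 0.003]
contact_force: [8.5, 0.3, 0.4]
gripper_width: -0.001
grasp_force: 0.0
```

servo_tool(motion=[-0.08, 0, 0, 0, 0, 0, 1, 0, 0, 0, 0, 0, 0, 1])

```text
t: 19.35
eef_pos: [0.624, 0.0464, 0.1101]
tool_rot: [-0.001, 1.0, 0.024, 0.005]
contact_force: [9.3, 0.2, 1.6]
gripper_width: -0.003
grasp_force: 0.0
```

servo_tool(motion=[-0.15, 0, 0, 0, 0, 0, 1, 0, 0, 0, 0, 0, 0, 1])

```text
t: 19.6
eef_pos: [0.6233, 0.0464, 0.1114]
tool_rot: [-0.001, 1.0, 0.024, 0.008]
contact_force: [15.0, 0.4, 4.0]
gripper_width: -0.001
grasp_force: 0.0
```

servo_tool(motion=[-0.15, 0, 0, 0, 0, 0, 1, 0, 0, 0, 0, 0, 0, 1])

```text
t: 19.85
eef_pos: [0.6226, 0.0464, 0.1126]
tool_rot: [-0.001, 1.0, 0.024, 0.01]
contact_force: [19.5, -0.6, 4.3]
gripper_width: 0.005
grasp_force: 0.0
```

servo_tool(motion=[-0.15, 0, 0, 0, 0, 0, 1, 0, 0, 0, 0, 0, 0, 1])

```text
t: 20.1
eef_pos: [0.622, 0.0463, 0.1137]
tool_rot: [-0.001, 1.0, 0.024, 0.013]
contact_force: [25.0, 0.5, 4.8]
gripper_width: -0.001
grasp_force: 3.2
```

servo_tool(motion=[0.85, 0, 0, 0, 0, 0, 1, 0.85, 0, 0, 0, 0, 0, 1, 0, -0.5, 0, 0, 0, 0, 1, 0, -0.5, 0, 0, 0, 0, 1, 0, 0, 0, 0, 0, 0, 1])

```text
t: 20.72
eef_pos: [0.6426, 0.0695, 0.1079]
tool_rot: [-0.0, 1.0, 0.026, -0.001]
contact_force: [0.5, -0.4, 0.2]
gripper_width: -0.001
grasp_force: 0.0
```

```bash
python3 - <<'E'
from h import *
o=bot.get_obs();print(o["eef_pos"],o["tool_rot"])
E
```

```text
[0.64256857 0.06948045 0.1078795 ] [-4.27788762e-04  9.99661364e-01  2.60118354e-02 -5.98734082e-04]
```

servo_tool(motion=[-0.3, 0, 0, 0, 0, 0, 1, -0.2, 0, 0, 0, 0, 0, 1, 0, 0, 0, 0, 0, 0, 1])

```text
t: 21.1
eef_pos: [0.6331, 0.0664, 0.1081]
tool_rot: [0.0, 1.0, 0.024, -0.0]
contact_force: [0.6, 0.0, -0.6]
gripper_width: -0.003
grasp_force: 0.0
```

servo_tool(motion=[-0.15, 0, 0, 0, 0, 0, 1, -0.1, 0, 0, 0, 0, 0, 1, 0, 0, 0, 0, 0, 0, 1])

```text
t: 21.48
eef_pos: [0.6285, 0.0666, 0.1081]
tool_rot: [0.0, 1.0, 0.025, -0.0]
contact_force: [-0.3, 0.1, 0.9]
gripper_width: -0.001
grasp_force: 0.0
```

servo_tool(motion=[-0.15, 0, 0, 0, 0, 0, 1, -0.15, 0, 0, 0, 0, 0, 1, 0, 0, 0, 0, 0, 0, 1])

```text
t: 21.85
eef_pos: [0.6238, 0.0664, 0.1087]
tool_rot: [-0.0, 1.0, 0.025, 0.001]
contact_force: [5.3, 0.2, 0.9]
gripper_width: -0.001
grasp_force: 0.0
```

```bash
python3 - <<'E'
from h import *
def rk(w,p=(.5685,.0148,.046)):
    d=w[:2]-np.array(p[:2]);s,k=np.sin(p[2]),np.cos(p[2]);return np.round(1000*np.array([k*d[0]+s*d[1],-s*d[0]+k*d[1]]),1)
for nm,uv in dict(t1n=(126,237),t1f=(126,27),t2n=(172,235),t2f=(172,24),t3n=(215,230),t3f=(205,20)).items():
    print(nm,rk(atz("top",(260+uv[0]/4,200+uv[1]/4),.076)))
for nm,uv in dict(t1n=(88,240),t1f=(88,27),t2n=(135,235),t3n=(178,231),t3f=(170,18),t4n=(222,238),t4f=(215,28),new=(280,245)).items():
    print(5,nm,rk(atz("top",(270+uv[0]/4,200+uv[1]/4),.078)))
# fence top edges in top6: print column profile
im=cv2.cvtColor(cv2.imread("pics/top6.png"),cv2.COLOR_BGR2GRAY)
for c in(290,300,310): print(c,im[252:278,c].tolist())
im=cv2.cvtColor(cv2.imread("pics/top0.png"),cv2.COLOR_BGR2GRAY)
for c in(345,380,420): print(c,im[240:280,c].tolist())
E
```

```text
t1n [-42.9 109.4]
t1f [ 54.6 106.6]
t2n [-42.7  88.4]
t2f [55.1 85.2]
t3n [-41.2  68.7]
t3f [56.4 69.9]
5 t1n [-44.4 108.4]
5 t1f [ 54.1 105.5]
5 t2n [-43.   86.9]
5 t3n [-41.9  67.3]
5 t3f [56.8 67.5]
5 t4n [-45.8  47.4]
5 t4f [51.3 46.9]
5 new [-50.   21.1]
290 [89, 94, 89, 127, 126, 79, 64, 75, 50, 65, 34, 34, 34, 30, 27, 28, 35, 34, 27, 37, 30, 75, 82, 85, 85, 84]
300 [201, 199, 201, 203, 209, 176, 129, 63, 48, 33, 30, 35, 81, 76, 48, 55, 78, 50, 20, 33, 32, 83, 82, 82, 87, 84]
310 [206, 203, 203, 212, 183, 113, 64, 46, 29, 36, 31, 82, 76, 72, 52, 69, 58, 40, 32, 31, 82, 76, 78, 81, 84, 82]
345 [34, 28, 0, 4, 1, 0, 36, 43, 41, 42, 44, 56, 55, 56, 52, 53, 53, 70, 70, 72, 67, 28, 34, 75, 58, 52, 70, 51, 51, 76, 20, 93, 83, 79, 87, 84, 85, 89, 86, 89]
380 [53, 20, 22, 23, 30, 70, 67, 64, 67, 65, 60, 68, 63, 67, 68, 64, 64, 68, 68, 64, 63, 63, 70, 41, 63, 65, 45, 34, 29, 54, 93, 88, 82, 81, 87, 83, 87, 88, 87, 90]
420 [20, 19, 6, 70, 64, 62, 66, 64, 63, 60, 66, 72, 66, 65, 65, 66, 64, 65, 66, 65, 67, 37, 52, 72, 52, 22, 29, 20, 98, 87, 91, 91, 87, 83, 86, 83, 84, 87, 86, 93]
```

servo_tool(motion=[1, 0, 0, 0, 0, 0, 1, 0, -0.6, 0, 0, 0, 0, 1, 0, -0.5, 0, 0, 0, 0, 1, 0, 0, 0, 0, 0, 0, 1])

```text
t: 22.35
eef_pos: [0.6404, 0.0914, 0.1078]
tool_rot: [-0.0, 1.0, 0.026, -0.001]
contact_force: [0.1, 0.0, 0.5]
gripper_width: 0.001
grasp_force: 0.0
```

servo_tool(motion=[-0.3, 0, 0, 0, 0, 0, 1, -0.15, 0, 0, 0, 0, 0, 1])

```text
t: 22.6
eef_pos: [0.6319, 0.0883, 0.1081]
tool_rot: [0.0, 1.0, 0.024, -0.0]
contact_force: [0.8, -0.9, 0.2]
gripper_width: 0.003
grasp_force: 0.0
```

servo_tool(motion=[-0.1, 0, 0, 0, 0, 0, 1, -0.1, 0, 0, 0, 0, 0, 1])

```text
t: 22.85
eef_pos: [0.6286, 0.0883, 0.1082]
tool_rot: [0.0, 1.0, 0.024, 0.0]
contact_force: [1.1, -1.2, 0.1]
gripper_width: 0.002
grasp_force: 0.0
```

servo_tool(motion=[-0.1, 0, 0, 0, 0, 0, 1, -0.1, 0, 0, 0, 0, 0, 1])

```text
t: 23.1
eef_pos: [0.6246, 0.0884, 0.1082]
tool_rot: [-0.0, 1.0, 0.025, 0.0]
contact_force: [-0.1, -0.4, -0.1]
gripper_width: 0.001
grasp_force: 0.0
```

servo_tool(motion=[-0.1, 0, 0, 0, 0, 0, 1, -0.1, 0, 0, 0, 0, 0, 1])

```text
t: 23.35
eef_pos: [0.6225, 0.0884, 0.109]
tool_rot: [-0.0, 1.0, 0.024, 0.002]
contact_force: [7.7, 0.4, 1.4]
gripper_width: 0.002
grasp_force: 0.0
```

All three stalls so far fall on one line parallel to the fence (rack x about 58 for the tool), although the tins started with different offsets. That points to them being flush. Now tins 2 and 1.

servo_tool(motion=[1, 0, 0, 0, 0, 0, 1, 0, -0.5, 0, 0, 0, 0, 1, 0, -0.5, 0, 0, 0, 0, 1, 0, 0, 0, 0, 0, 0, 1])

```text
t: 23.85
eef_pos: [0.6385, 0.1114, 0.1079]
tool_rot: [-0.0, 1.0, 0.026, -0.001]
contact_force: [-0.3, -0.8, 0.4]
gripper_width: 0.002
grasp_force: 0.0
```

servo_tool(motion=[-0.3, 0, 0, 0, 0, 0, 1, -0.3, 0, 0, 0, 0, 0, 1, -0.2, 0, 0, 0, 0, 0, 1])

```text
t: 24.22
eef_pos: [0.623, 0.108, 0.1082]
tool_rot: [0.0, 1.0, 0.024, -0.0]
contact_force: [0.6, 0.2, 0.7]
gripper_width: 0.002
grasp_force: 0.0
```

servo_tool(motion=[-0.15, 0, 0, 0, 0, 0, 1, -0.15, 0, 0, 0, 0, 0, 1, 0, 0, 0, 0, 0, 0, 1])

```text
t: 24.6
eef_pos: [0.6212, 0.1079, 0.11]
tool_rot: [-0.0, 1.0, 0.024, 0.004]
contact_force: [8.7, -0.5, 1.2]
gripper_width: -0.003
grasp_force: 0.0
```

servo_tool(motion=[1, 0, 0, 0, 0, 0, 1, 0.2, -0.5, 0, 0, 0, 0, 1, 0, -0.5, 0, 0, 0, 0, 1, 0, 0, 0, 0, 0, 0, 1])

```text
t: 25.1
eef_pos: [0.6395, 0.1315, 0.1079]
tool_rot: [-0.0, 1.0, 0.026, -0.001]
contact_force: [-0.2, -0.5, -0.3]
gripper_width: 0.0
grasp_force: 0.0
```

servo_tool(motion=[-0.3, 0, 0, 0, 0, 0, 1, -0.3, 0, 0, 0, 0, 0, 1, -0.25, 0, 0, 0, 0, 0, 1])

```text
t: 25.48
eef_pos: [0.6229, 0.128, 0.1081]
tool_rot: [0.0, 1.0, 0.024, -0.0]
contact_force: [-0.4, -0.1, -0.1]
gripper_width: -0.002
grasp_force: 0.0
```

servo_tool(motion=[-0.15, 0, 0, 0, 0, 0, 1, -0.15, 0, 0, 0, 0, 0, 1, 0, 0, 0, 0, 0, 0, 1])

```text
t: 25.85
eef_pos: [0.6203, 0.128, 0.1096]
tool_rot: [-0.0, 1.0, 0.024, 0.003]
contact_force: [6.4, -0.8, 1.2]
gripper_width: 0.001
grasp_force: 0.0
```

servo_tool(motion=[1, 0, 0, 0, 0, 0, 1, 0, 0, -1, 0, 0, 0, 1, 0, 0, -1, 0, 0, 0, 1, 0, 0, -1, 0, 0, 0, 1, 0, 0, -1, 0, 0, 0, 1])

```text
t: 26.48
eef_pos: [0.6374, 0.1293, 0.1901]
tool_rot: [-0.0, 1.0, 0.025, 0.0]
contact_force: [-0.2, 0.9, -0.4]
gripper_width: -0.005
grasp_force: 0.0
```

servo_tool(motion=[0, 0, -1, 0, 0, 0, 1, -0.56, 0.92, 0, 0, 0, 0, 1, -0.56, 0.92, 0, 0, 0, 0, 1, -0.56, 0.92, 0, 0, 0, 0, 1, -0.56, 0.92, 0, 0, 0, 0, 1])

```text
t: 27.1
eef_pos: [0.5952, 0.0513, 0.2075]
tool_rot: [0.0, 1.0, 0.024, -0.001]
contact_force: [-0.2, 0.2, 1.2]
gripper_width: -0.003
grasp_force: 0.0
```

servo_tool(motion=[-0.56, 0.92, 0, 0, 0, 0, 1, -0.56, 0.92, 0, 0, 0, 0, 1, -0.56, 0.92, 0, 0, 0, 0, 1, -0.56, 0.92, 0, 0, 0, 0, 1, 0, 0, 0, 0, 0, 0, 1])

```text
t: 27.72
eef_pos: [0.5545, -0.0245, 0.2081]
tool_rot: [0.0, 1.0, 0.023, -0.0]
contact_force: [-0.1, 0.7, -0.7]
gripper_width: -0.001
grasp_force: 0.0
```

servo_tool(motion=[0.1, 0, 1, 0, 0, 0, 1, 0, 0, 1, 0, 0, 0, 1, 0, 0, 0.9, 0, 0, 0, 1, 0, -0.5, 0, 0, 0, 0, 1, 0, -0.4, 0, 0, 0, 0, 1])

```text
t: 28.35
eef_pos: [0.5569, -0.0028, 0.1505]
tool_rot: [-0.0, 1.0, 0.025, 0.0]
contact_force: [0.7, -0.5, 1.0]
gripper_width: -0.0
grasp_force: 0.0
```

servo_tool(motion=[0, -0.2, 0, 0, 0, 0, 1, 0, -0.15, 0, 0, 0, 0, 1, 0, 0, 0, 0, 0, 0, 1])

```text
t: 28.72
eef_pos: [0.5563, 0.003, 0.1505]
tool_rot: [0.0, 1.0, 0.025, 0.0]
contact_force: [-0.1, 0.1, -0.5]
gripper_width: 0.003
grasp_force: 0.0
```

servo_tool(motion=[0, -0.15, 0, 0, 0, 0, 1, 0, -0.1, 0, 0, 0, 0, 1, 0, 0, 0, 0, 0, 0, 1])

```text
t: 29.1
eef_pos: [0.556, 0.0059, 0.1502]
tool_rot: [0.001, 1.0, 0.024, 0.0]
contact_force: [0.2, -5.4, 2.1]
gripper_width: -0.002
grasp_force: 2.6
```

servo_tool(motion=[0, -0.15, 0, 0, 0, 0, 1, 0, -0.1, 0, 0, 0, 0, 1, 0, 0, 0, 0, 0, 0, 1])

```text
t: 29.48
eef_pos: [0.5559, 0.0064, 0.1503]
tool_rot: [0.003, 1.0, 0.022, 0.0]
contact_force: [-0.1, -15.6, 2.6]
gripper_width: -0.0
grasp_force: 7.9
```

servo_tool(motion=[0, 0.9, 0, 0, 0, 0, 1, 0, 0.9, 0, 0, 0, 0, 1, 0, 0.3, -1, 0, 0, 0, 1, 0, 0, -1, 0, 0, 0, 1, 0, 0.5, -1, 0, 0, 0, 1])

```text
t: 30.1
eef_pos: [0.5581, -0.0388, 0.2106]
tool_rot: [-0.0, 1.0, 0.025, -0.0]
contact_force: [-0.0, -0.4, 1.5]
gripper_width: -0.001
grasp_force: 0.0
```

servo_tool(motion=[0, 1, -1, 0, 0, 0, 1, 0, 1, -1, 0, 0, 0, 1, 0, 1, 0, 0, 0, 0, 1, 0, 1, 0, 0, 0, 0, 1, 0, 1, 0, 0, 0, 0, 1])

```text
t: 30.72
eef_pos: [0.563, -0.1401, 0.2501]
tool_rot: [-0.0, 1.0, 0.025, -0.0]
contact_force: [-0.4, -0.2, 0.5]
gripper_width: 0.001
grasp_force: 0.0
```

servo_tool(motion=[0, 1, 0, 0, 0, 0, 1, 0, 1, 0, 0, 0, 0, 1, 0, 1, 0, 0, 0, 0, 1, 0, 1, 0, 0, 0, 0, 1, 0, 1, 0, 0, 0, 0, 1])

```text
t: 31.35
eef_pos: [0.5681, -0.2402, 0.2501]
tool_rot: [0.0, 1.0, 0.025, 0.0]
contact_force: [-0.3, -0.0, -0.4]
gripper_width: 0.002
grasp_force: 0.0
```

```bash
python3 - <<'E'
from h import *
for n in("top","scene"): shot(n,f"pics/{n}7.png")
a=cv2.imread("pics/top7.png")[200:280,265:385];b=cv2.imread("pics/scene7.png")[190:290,240:380]
a=cv2.resize(a,None,fx=4,fy=4,interpolation=2);b=cv2.resize(b,(392,280),interpolation=2)
cv2.imwrite("pics/c7.png",np.vstack([a,np.pad(b,((0,0),(0,88),(0,0)))]))
E
```

```text
(no output)
```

View pics/c7.png

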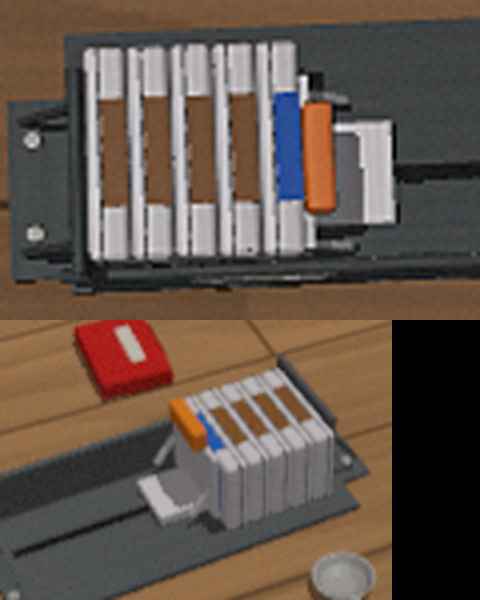

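The last picture shows five upright tins packed from the backstop (85,150) to the follower (315,160). Their near edges (258 to 250) and far edges (47 to 42) each lie on one line parallel to the fence. The lower panel shows the row vertical and the spoon in place. Handing in.

```bash
python3 -c "
from station import bot
print(bot.hand_in())"
```

```text
the job is handed in; nothing more can be done
None
```

I put the blue-labelled tin in at the front of the row and pushed the follower up snug, so all five tins stand upright, packed to the backstop and flush to the fence. No tin was knocked over, the bowl, jar and spoon were not touched, and I handed in at about 31 s; no verdict came back.

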